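# Seat the beam splitter in the corner of its platform and hold it for the clamp

### The arm

A 6-joint arm with a two-finger parallel gripper is mounted at the origin on the work surface. World frame = base frame: x ahead of the robot, y to its left, z up, the work surface at z = 0. Lengths are in m, angles in rad, forces in N, time in s.
With the tool pointing down it reaches from about 0.35 to 0.95 m from the base axis. Payload 17.4 kg.
Tool frame: the origin (TCP) lies midway between the tips of the shut fingers; the grasp point (between the pads) lies 19 mm behind it (ctrl.tcp_to_grasp is the z of the grasp point in the tool frame, in m); z points along the fingers, y is the line along which they close (so a half turn about z gives the same grasp; the last joint's range is limited). The gripper opens to 93 mm and grips with 3 to 60 N. Pads are 15 mm wide; open, the fingers measure 128 mm over their backs; the gripper's body (75 mm by 188 mm) begins 65 mm behind the grasp point.
Start: joints at [1.233, 0.116, 1.442, -0, 1.584, -0.038], TCP at [0.199, 0.645, 0.219] pointing down, gripper open.
Joint ranges: [-2.83, 2.83], [-0.83, 2.19], [0.07, 2.5], [-1.14, 4.28], [0.01, 3], [-2.97, 2.97]. Speed limits (rad/s): [1.89, 1.89, 2.22, 3.14, 3.14, 3.14].

### API

Orientations are given as a unit quaternion [w, x, y, z].
In Python, from station import ctrl, viewer gives the robot as it stands.
- The arm moves only by the tool play_rows, never from a script. Its argument "increments" is text: rows parted by semicolons, each of 5 numbers parted by spaces: the finger opening in m, from 0 to 0.093, then the shift along the world's x, y, z in m, then the turn about the world's z in rad. In form: claw dx dy dz twist; .... A call has exactly 8 rows; each row shifts and turns the commanded pose from where the row before left it; what a row does not reach is not made up. A row lasts 1/8 s, in which the tool goes at most 62.5 mm and 10.7 degrees, less where a joint would pass 70% of its speed; a pose out of reach is approached as far as the arm can. A call with a gripper value outside its range is refused whole. The fingers move at their own pace and stop on an object; the grip force is fixed at half the most. Time passes only in rows, so rows that do not move let the fingers close, or fill a call up. It gives the time, the measured TCP pose, the force, the opening and the grip force at its end, in the units of the state.
- ctrl.get_obs(): the state, without advancing time (a new reading comes with each control period).
- viewer.grab_frame(name): name is "scene" or "side" or "wrist"; returns the picture (480x640x3 uint8, blue, green, red); there is no depth.
- viewer.calibration(name): a dict with "fx", "fy", "cx", "cy" (pixels), "k1" (the pictures are not rectified: a ray, as slopes to the right and down, at radius r is drawn at 1 + k1 r^2 times it, then the intrinsics apply), "rvec" (rotation vector, rad) and "tvec" (3), from world to camera coordinates, as OpenCV has them. Camera axes: x right, y down, z forward; pixel columns grow to the right and rows downward; lengths in m; the calibration is good to about 2 mm. A picture is of the moment at which its call begins: read the wrist's pose just before it. calibration takes no time and is no camera call; for the wrist camera it gives the pose at the moment of the call.
- ctrl.sign_off(): hands the job in; it is judged then, once.
The state is a dict: "clock": time; "q": joint angles; "qvel": joint speeds; "tau": joint torques, N m; "eef_pos": TCP position; "tcp_rot": TCP orientation; "ft_force": force on the tool from outside, world axes, zero at the start; "torque": the same for the moment, N m; "gripper_width": opening from 0.0 (shut) to 1.0 (fully open); "grasp_force": force on a finger pad.
Only numpy, scipy, OpenCV 4.12 (cv2) and the standard library are available. Lean on these libraries where they do the work, as an engineer would, in place of code of your own. Each camera call takes 0.05 s, during which the arm holds its last target. There are 200 camera calls.

### The job

Pick up the beam splitter, the metal block with the blue lid, from the black mat and stand it, lid up, on the small raised platform of the optics board, its long side along the longer fence. Slide it home into the corner so that it sits flush against both fences at once, and finish while still holding it there, pressed gently but firmly against both, so that the clamp can be brought over. Treat it as glass - no knocks or hard pushes - and leave the other blocks where they are.

Things in the scene. Friction and masses are not known exactly. Their poses are not given: they have to be found in the camera images.
- splitter: The beam splitter: a bare-metal rectangular block with a flat blue lid and a round green glass window in each side, 50 (x) x 34 (y) x 48 (z) mm, about 0.19 kg, the same turned half round. It stands on the black mat. Origin: centre of its underside; x along the 50 mm side, z up out of the lid. All four sides are flat and may be gripped from above at any height.
- corner (a point): Point on top of the raised platform (117 mm above the bench) where the inner faces of its two black fences meet. x runs parallel to the long fence, outward through the short fence; y outward through the long fence; z up. The block belongs at x < 0, y < 0: fully home, its underside centre is at x = -25, y = -17, z = 0 mm here, long side parallel to x.
- platform: Fixed platform with post, rigid fences and clamp; axes as the corner. Origin: its foot, 105 mm under its flat 66 x 54 mm top, which ends at x = +-33, y = +-27 mm. The block's room has its open edges at x = -33 and y = -27, its fences at +x, +y. Outside the corner at x = 41, y = 33 mm is a 9 mm clamp post, its arm swung away to +x +y, up to 51 mm above the top.
- long_fence: Longer black fence on the platform's +y edge, 56 (x) x 6 (y) x 10 (z) mm, rigid; origin at the centre of its underside, level with the platform's top. Block, platform and fences are dry and rub with a friction coefficient of 0.5 to 0.7, so pressing hard on one of them can stop the block short of another.
- short_fence: Shorter black fence on the platform's +x edge, 6 (x) x 36 (y) x 10 (z) mm, rigid; origin at the centre of its underside, level with the platform's top.
- board: Aluminium optics board, 250 (x) x 300 (y) x 12 mm, fixed; origin under its centre. Also fixed on it, on posts, up to 160 mm above the bench: a steel laser tube (26 mm thick, along y) at x = 0, y = -148 to -66 mm, a black detector head (36 mm wide) at x = -100, y = 55 mm, and a lens in a 36 mm black ring at x = 90, y = -100 mm.
- optic_red: A block like the beam splitter but with a red lid, standing on the mat; to be left alone. Origin: centre of its underside.
- optic_yellow: A block like the beam splitter but with a yellow lid, standing on the mat; to be left alone. Origin: centre of its underside.
Things that resemble listed ones, but are neither listed nor needed, are in the scene too. Leave any turquoise look-alike of the splitter alone.

How it is judged:
By the outcome, as a careful person would: the job done as asked, in the order asked, and still so for the second after the job is handed in, while the arm keeps its last pose, push and grip.
It also fails if it takes over 72 s, if anything falls off the work surface, if the arm or the gripper's body presses on something with over 40 N, if the wrist force passes 120 N, or if a joint passes its speed limit or range.

## Working session

There is one attempt and no reset: what is moved stays moved. The work goes in short steps, Python scripts to look and compute and a tool call to move; the robot and the scene stay as the last step left them, time stands still between calls to the robot, and variables do not carry over. Pictures are saved under pics/ and viewed, at most 10 in all, crops included, and the job is handed in when it is done.

Besides the shell and the picture viewer there is one more tool, called after "Request:" as name(argument=value, ...) on one line, values as JSON. play_rows: Moves the arm, as the interface text tells. Its arguments: {"type":"object","properties":{"increments":{"type":"string"}},"required":["increments"]}

```bash
mkdir -p pics; ls
python3 - <<'E'
from station import ctrl, viewer
import cv2
print(ctrl.get_obs(), ctrl.tcp_to_grasp)
for n in ("scene","side","wrist"):
    c=viewer.calibration(n); print(n,c)
    cv2.imwrite(f"pics/{n}0.png",viewer.grab_frame(n))
E
```

```text
pics
{'clock': 0.0, 'q': array([ 1.23321128e+00,  1.16452529e-01,  1.44227035e+00, -2.39439933e-05,
        1.58401555e+00, -3.77897425e-02]), 'qvel': array([ 4.92839099e-04, -3.17834648e-05, -3.68812414e-04, -1.78441593e-03,
       -2.74399786e-04,  5.13272320e-04]), 'tau': array([-4.43500292e-03, -7.21279120e+01, -6.22603297e+01,  7.78318732e-02,
        2.37351627e-02, -1.32110445e-04]), 'eef_pos': array([0.19928176, 0.64468734, 0.21792459]), 'tcp_rot': array([-9.51335008e-05,  1.49337059e-01,  9.88786182e-01, -5.65064082e-04]), 'ft_force': array([0.87766341, 0.0215775 , 0.27068876]), 'torque': array([ 0.02050319,  0.04317666, -0.0501726 ]), 'grasp_force': 0.0, 'gripper_width': 1.0016901002693583} -0.0188
scene {'fx': 582.9551595870983, 'fy': 582.9551595870983, 'cx': 311.81772345774044, 'cy': 233.03409690702637, 'k1': -0.09619879777992328, 'rvec': array([ 2.09913959,  0.69081762, -0.36119898]), 'tvec': array([-0.45939931, -0.03825949,  1.14529296])}
side {'fx': 468.72995869384977, 'fy': 468.72995869384977, 'cx': 318.56809730125684, 'cy': 243.3201636617561, 'k1': -0.1028395273227003, 'rvec': array([ 2.08591135, -0.37595143,  0.22792267]), 'tvec': array([-0.44210354,  0.20177794,  0.77019983])}
wrist {'fx': 338.92411256103094, 'fy': 338.92411256103094, 'cx': 321.2462637723649, 'cy': 245.05698177486695, 'k1': -0.054413287906828846, 'rvec': array([-2.33549786, -1.72347041, -0.24573271]), 'tvec': array([-0.67407777, -0.03333359,  0.39106246])}
```

View pics/scene0.png

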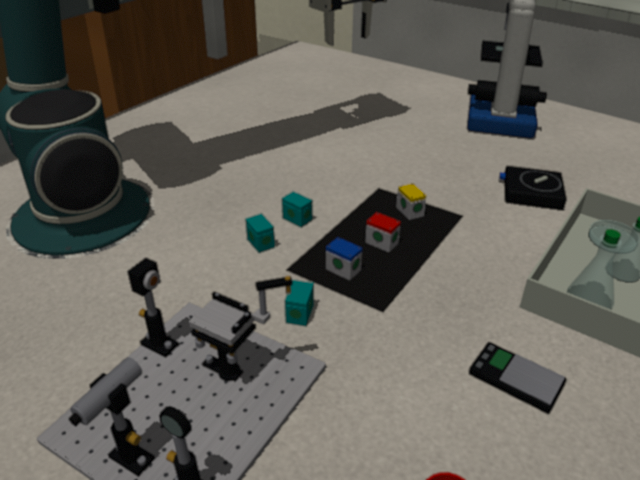

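View pics/side0.png

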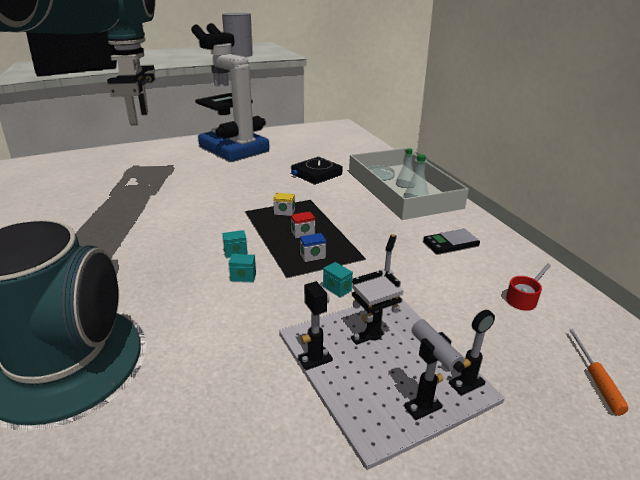

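View pics/wrist0.png

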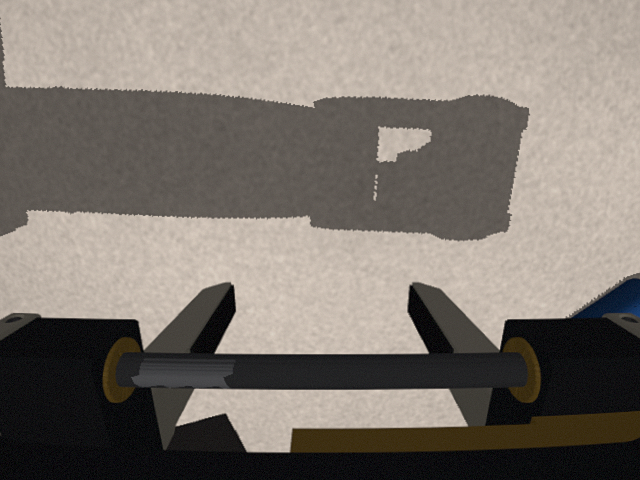

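The splitter's blue lid is at about (344,248) in the scene view and (313,240) in the side view. The platform's top is at about (222,322) in scene and (378,290) in side, and the red and yellow blocks are behind the splitter on the mat.

```bash
cat > h.py <<'E'
import numpy as np, cv2
from scipy.optimize import least_squares
def proj(c,P):
    R=cv2.Rodrigues(c["rvec"])[0]; p=np.atleast_2d(P)@R.T+c["tvec"]
    s=p[:,:2]/p[:,2:]; s=s*(1+c["k1"]*(s**2).sum(1,keepdims=True))
    return s*[c["fx"],c["fy"]]+[c["cx"],c["cy"]]
def ray(c,uv):
    d=(np.array(uv,float)-[c["cx"],c["cy"]])/[c["fx"],c["fy"]]; s=d.copy()
    for _ in range(20): s=d/(1+c["k1"]*(s@s))
    R=cv2.Rodrigues(c["rvec"])[0]
    return -R.T@c["tvec"], R.T@np.append(s,1)
def onz(c,uv,z):
    o,d=ray(c,uv); return o+d*(z-o[2])/d[2]
def tri(cs,uvs):
    A=np.zeros((3,3));b=np.zeros(3)
    for c,uv in zip(cs,uvs):
        o,d=ray(c,uv); d/=np.linalg.norm(d); M=np.eye(3)-np.outer(d,d); A+=M;b+=M@o
    return np.linalg.solve(A,b)
def lid(img,lo=(105,120,60),hi=(125,255,255)):
    m=cv2.inRange(cv2.cvtColor(img,cv2.COLOR_BGR2HSV),lo,hi)
    n,l,s,ce=cv2.connectedComponentsWithStats(m); return m,l,s,ce
E
python3 - <<'E'
from h import *
from station import viewer
cs={n:viewer.calibration(n) for n in("scene","side","wrist")}
for n in("scene","side"):
    m,l,s,ce=lid(cv2.imread(f"pics/{n}0.png"))
    for i in range(1,len(s)):
        if s[i,4]>60: print(n,s[i],ce[i],onz(cs[n],ce[i],.048))
A=cs["scene"];B=cs["side"]
print("blue",tri([A,B],[(344,247),(313,239)]))
print("plat",tri([A,B],[(222,322),(378,290)]), onz(A,(222,322),.117),onz(B,(378,290),.117))
R=cv2.Rodrigues(cs["wrist"]["rvec"])[0]; print("wristcam",-R.T@cs["wrist"]["tvec"],R)
a=cv2.imread("pics/scene0.png")[270:380,170:330]; b=cv2.imread("pics/side0.png")[220:330,310:470]
c=cv2.imread("pics/scene0.png")[200:300,270:430]
cv2.imwrite("pics/crop.png",cv2.resize(np.vstack([a,b])[:, :],None,fx=2.7,fy=2.7,interpolation=cv2.INTER_CUBIC))
E
```

```text
scene [469 107  68  20 616] [502.18181818 117.68831169] [0.5346177  0.83041189 0.048     ]
scene [326 237  36  24 472] [343.15466102 248.16949153] [0.51819401 0.16003653 0.048     ]
side [198 133  30  16 192] [209.57291667 139.75520833] [0.41787835 0.92697233 0.048     ]
side [221 136  48  24 618] [244.49676375 148.01941748] [0.51327817 0.80019559 0.048     ]
side [300 233  26  13 240] [312.725      239.03333333] [0.52088196 0.16428027 0.048     ]
blue [0.51982015 0.15991552 0.05094576]
plat [ 0.52729863 -0.13112945  0.11148207] [ 0.53256484 -0.1363368   0.117     ] [ 0.52377865 -0.13592353  0.117     ]
wristcam [0.12473983 0.66719935 0.38443499] [[ 2.94944744e-01  9.55514212e-01 -4.34570718e-04]
 [ 9.17259203e-01 -2.83008863e-01  2.80252633e-01]
 [ 2.67662386e-01 -8.30576549e-02 -9.59926181e-01]]
```

View pics/crop.png

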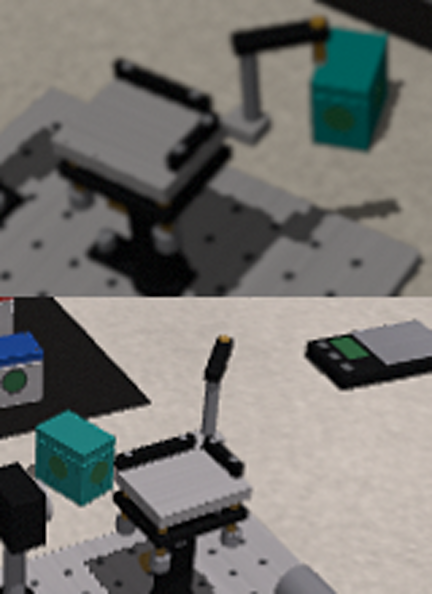

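The crop shows the long fence on the platform's far (+y) edge and the short one on the +x edge. The board's axes are therefore close to the world's. Next I move the wrist camera over the mat.

Request:
play_rows(increments="0.093 0.019 -0.030 0.003 0; 0.093 0.019 -0.030 0.003 0; 0.093 0.019 -0.030 0.003 0; 0.093 0.019 -0.030 0.003 0; 0.093 0.019 -0.030 0.003 0; 0.093 0.019 -0.030 0.003 0; 0.093 0.019 -0.030 0.003 0; 0.093 0.019 -0.030 0.003 0")

```text
clock: 1.15
eef_pos: [0.3518, 0.4038, 0.2426]
tcp_rot: [-0.0, 0.149, 0.989, -0.0]
ft_force: [1.2, -0.4, 0.3]
gripper_width: 1.001
grasp_force: 0.0
```

Request:
play_rows(increments="0.093 0.019 -0.030 0 0; 0.093 0.019 -0.030 0 0; 0.093 0.019 -0.030 0 0; 0.093 0.019 -0.030 0 0; 0.093 0.019 -0.030 0 0; 0.093 0.019 -0.030 0 0; 0.093 0.010 -0.020 0 0; 0.093 0 0 0 0")

```text
clock: 2.15
eef_pos: [0.4757, 0.2039, 0.2424]
tcp_rot: [-0.0, 0.15, 0.989, -0.0]
ft_force: [-0.2, -1.0, 0.5]
gripper_width: 1.003
grasp_force: 0.0
```

Run:
```python
from h import *
from station import ctrl,viewer
o=ctrl.get_obs(); c=viewer.calibration("wrist"); im=viewer.grab_frame("wrist"); cv2.imwrite("pics/w1.png",im)
np.save("w1.npy",c,allow_pickle=True)
print(o["clock"],o["eef_pos"],o["tcp_rot"],o["ft_force"])
m,l,s,ce=lid(im)
for i in range(1,len(s)):
    if s[i,4]>100: 
        print(s[i],ce[i],onz(c,ce[i],.048)); r=cv2.minAreaRect(np.argwhere(l==i)[:,::-1].astype(np.float32)); P=np.array([onz(c,p,.048)[:2] for p in cv2.boxPoints(r)]); print(P.round(4), np.diff(P,axis=0), np.linalg.norm(np.diff(P,axis=0),axis=1))
```

```text
2.15 [0.47571013 0.20391778 0.24243465] [-1.42394984e-04  1.50326720e-01  9.88636355e-01 -1.19431230e-04] [-0.17437416 -0.95850723  0.48085138]
[ 275  244   43   50 1348] [296.30267062 268.634273  ] [0.51989506 0.15999382 0.048     ]
[[0.4945 0.1428]
 [0.4934 0.1781]
 [0.5467 0.1778]
 [0.5483 0.1412]] [[-0.00107217  0.03526819]
 [ 0.05323446 -0.00021888]
 [ 0.00163967 -0.03664759]] [0.03528448 0.05323491 0.03668425]
```

View pics/w1.png

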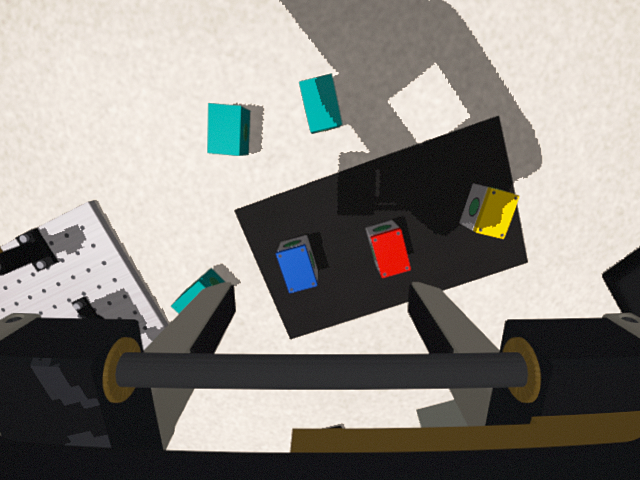

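The wrist view shows the blue lid at (296,269), which puts the splitter at about (0.520, 0.160) with its long side close to world x. Red is about 95 px to its right. Next I take a wrist view of the platform.

Request:
play_rows(increments="0.093 0.01 -0.042 0 0.05; 0.093 0.01 -0.042 0 0.05; 0.093 0.01 -0.042 0 0.05; 0.093 0.01 -0.042 0 0.05; 0.093 0.01 -0.042 0 0.05; 0.093 0.01 -0.042 0 0.05; 0.093 0.01 -0.042 0 0; 0.093 0.004 -0.04 0 0")

```text
clock: 3.2
eef_pos: [0.5497, -0.1294, 0.2425]
tcp_rot: [-0.0, -0.001, 1.0, 0.0]
ft_force: [0.4, 0.0, 0.2]
gripper_width: 1.001
grasp_force: 0.0
```

Request:
play_rows(increments="0.06 0 0 -0.01 0; 0.06 0 0 -0.01 0; 0.06 0 0 0 0; 0.06 0 0 0 0; 0.06 0 0 0 0; 0.06 0 0 0 0; 0.06 0 0 0 0; 0.06 0 0 0 0")

```text
clock: 4.2
eef_pos: [0.5494, -0.1291, 0.2227]
tcp_rot: [0.0, -0.0, 1.0, -0.0]
ft_force: [-0.0, -0.5, 0.4]
gripper_width: 0.646
grasp_force: 0.0
```

Run:
```python
from h import *
from station import ctrl,viewer
o=ctrl.get_obs(); c=viewer.calibration("wrist"); im=viewer.grab_frame("wrist"); cv2.imwrite("pics/w2.png",im)
np.save("w2.npy",c,allow_pickle=True)
print(o["clock"],o["eef_pos"],o["tcp_rot"],o["ft_force"],o["torque"])
print(proj(c,[[.528,-.133,.117]]))
```

```text
4.2 [ 0.54935386 -0.1291352   0.2226877 ] [ 2.53712789e-05 -7.77342591e-05  9.99999997e-01 -1.38916569e-05] [-0.0010338  -0.4513036   0.37136346] [-0.02166834 -0.02713006 -0.01054319]
[[317.25357078 218.36607831]]
```

View pics/w2.png

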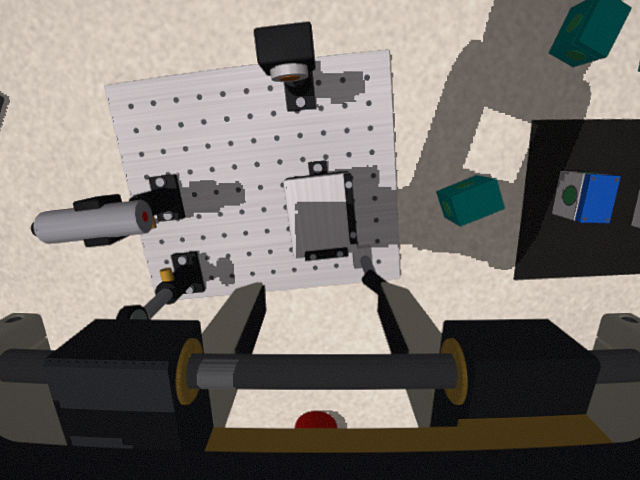

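The platform's top spans about cols 285–355 and rows 178–260. The long fence is at col ~350, the short fence at row ~253 and the clamp arm at (372,278). I'll zoom in on it.

Run:
```python
import cv2
im=cv2.imread("pics/w2.png")[165:270,275:380]
cv2.imwrite("pics/w2c.png",cv2.resize(im,None,fx=5.7,fy=5.7,interpolation=cv2.INTER_CUBIC))
```

```text
(no output)
```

View pics/w2c.png

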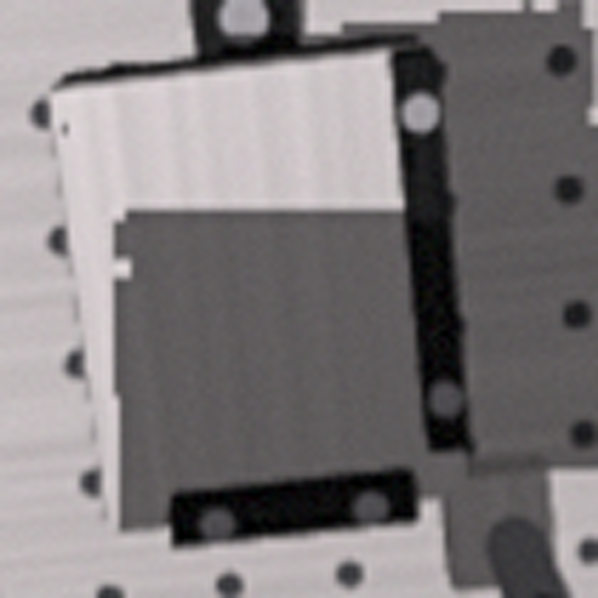

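```bash
cat > edges.py <<'E'
from h import *
from scipy.ndimage import map_coordinates
def edge(im,c,p0,p1,z,half=4,n=40,pol=None,trim=.06):
    """refine an edge near pixels p0-p1; returns world pts at z"""
    g=cv2.cvtColor(im,cv2.COLOR_BGR2GRAY).astype(float); p0,p1=np.array(p0,float),np.array(p1,float)
    d=(p1-p0)/np.linalg.norm(p1-p0); nn=np.array([-d[1],d[0]]); t=np.arange(-half,half+.01,.1); W=[]
    for s in np.linspace(trim,1-trim,n):
        q=p0+s*(p1-p0)+t[:,None]*nn
        pr=cv2.GaussianBlur(map_coordinates(g,[q[:,1],q[:,0]],order=1)[None],(0,0),4)[0]
        gr=np.gradient(pr)*(pol or 1); gr=gr if pol else abs(gr); k=gr[5:-5].argmax()+5
        if gr[k]>1: W.append(onz(c,q[k],z)[:2])
    W=np.array(W)
    for _ in range(4):
        m=W.mean(0); v=np.linalg.svd(W-m)[2]; r=(W-m)@v[1]; k=abs(r)<max(2*np.median(abs(r)),1e-4); W=W[k]
    m=W.mean(0); v=np.linalg.svd(W-m)[2][0]
    return m,v,len(W),np.std((W-m)@np.array([-v[1],v[0]]))
def ang(v): a=np.degrees(np.arctan2(v[1],v[0])); return (a+45)%90-45
def cross(a,b):
    s=np.linalg.solve(np.c_[a[1],-b[1]],b[0]-a[0]); return a[0]+s[0]*a[1]
E
python3 - <<'E'
from edges import *
c=np.load("w2.npy",allow_pickle=True).item(); im=cv2.imread("pics/w2.png")
k=lambda x,y:(275+x/5.7-.4,165+y/5.7-.4)
E={}
for n,a,b,z in [("long",k(394,60),k(427,440),.117),("short",k(180,492),k(405,471),.117),("left",k(55,95),k(118,520),.117),("top",k(70,85),k(385,50),.117),
   ("boardR",(389,60),(399,265),.012),("boardT",(110,86),(250,68),.012),("longout",k(445,80),k(462,320),.127)]:
    E[n]=edge(im,c,a,b,z); print(n,E[n][0].round(4),"ang",ang(E[n][1]).round(2),E[n][2],E[n][3].round(5))
print("corner",cross(E["long"],E["short"]), "TL",cross(E["left"],E["top"]),"TR",cross(E["long"],E["top"]),"BL",cross(E["left"],E["short"]))
A,B=cross(E["long"],E["short"]),cross(E["long"],E["top"]); C=cross(E["left"],E["top"]); print(np.linalg.norm(A-B),np.linalg.norm(B-C))
# splitter lid here
m,l,s,ce=lid(im)
for i in range(1,len(s)):
    if s[i,4]>300: print(s[i],onz(c,ce[i],.049))
E
```

```text
long [ 0.5211 -0.1094] ang 6.35 38 0.00013
short [ 0.5541 -0.1262] ang 6.33 37 0.00011
left [ 0.5285 -0.1551] ang 10.68 33 0.00087
top [ 0.4931 -0.135 ] ang 2.75 27 0.00025
boardR [ 0.4826 -0.0487] ang 5.75 13 0.00019
boardT [ 0.3984 -0.2881] ang 5.03 12 6e-05
longout [ 0.5154 -0.1044] ang 5.88 22 5e-05
corner [ 0.55188844 -0.10599444] TL [ 0.49436607 -0.16158269] TR [ 0.4920174  -0.11265794] BL [ 0.55675153 -0.14981989]
0.060240709783721286 0.04898108606821277
[ 576  174   45   50 1680] [0.51942046 0.1590196  0.049     ]
```

The corner comes out at (0.552, -0.106) with a yaw of about +6.3°; both fence edges agree. Now back to the splitter for a close look.

Request:
play_rows(increments="0.06 -0.002 0.036 0 0; 0.06 -0.002 0.036 0 0; 0.06 -0.002 0.036 0 0; 0.06 -0.002 0.036 0 0; 0.06 -0.002 0.036 -0.01 0; 0.06 -0.002 0.036 -0.02 0; 0.06 -0.002 0.036 -0.02 0; 0.06 -0.005 0.037 -0.02 0")

```text
clock: 5.25
eef_pos: [0.5302, 0.161, 0.1521]
tcp_rot: [0.0, -0.0, 1.0, 0.0]
ft_force: [-0.0, 0.6, -1.2]
gripper_width: 0.643
grasp_force: 0.0
```

Request:
play_rows(increments="0.06 0 0 0 0; 0.06 0 0 0 0; 0.06 0 0 0 0; 0.06 0 0 0 0; 0.06 0 0 0 0; 0.06 0 0 0 0; 0.06 0 0 0 0; 0.06 0 0 0 0")

```text
clock: 6.25
eef_pos: [0.5303, 0.1599, 0.1526]
tcp_rot: [-0.0, -0.0, 1.0, -0.0]
ft_force: [0.8, 0.4, 0.4]
gripper_width: 0.642
grasp_force: 0.0
```

Run:
```python
from edges import *
from station import ctrl,viewer
o=ctrl.get_obs(); c=viewer.calibration("wrist"); im=viewer.grab_frame("wrist"); cv2.imwrite("pics/w3.png",im)
np.save("w3.npy",c,allow_pickle=True)
print(o["clock"],o["eef_pos"],o["tcp_rot"],o["ft_force"])
m,l,s,ce=lid(im)
i=s[1:,4].argmax()+1; print(s[i],onz(c,ce[i],.049))
P=cv2.boxPoints(cv2.minAreaRect(np.argwhere(l==i)[:,::-1].astype(np.float32))); print(P)
E=[edge(im,c,P[j],P[(j+1)%4],.049,trim=.12) for j in range(4)]
for e in E: print(e[0].round(4),ang(e[1]).round(2),e[2],e[3].round(5))
C=np.array([cross(E[j],E[(j+1)%4]) for j in range(4)]); print(C.round(4),C.mean(0),np.linalg.norm(C-np.roll(C,1,0),axis=1))
m,l,s,ce=lid(im,(0,150,80),(8,255,255))
i=s[1:,4].argmax()+1; print("red",s[i],onz(c,ce[i],.049))
cv2.imwrite("pics/w3c.png",cv2.resize(im[180:400,200:520],None,fx=2,fy=2))
```

```text
6.25 [0.53033823 0.15992575 0.15264493] [-1.78500574e-05 -1.44202090e-04  9.99999989e-01 -4.48514841e-06] [0.79637517 0.36622947 0.37129768]
[ 302  201   43   62 2480] [0.51908378 0.16025611 0.049     ]
[[302. 201.]
 [344. 201.]
 [344. 262.]
 [302. 262.]]edges.py:14: RuntimeWarning: Mean of empty slice.
  m=W.mean(0); v=np.linalg.svd(W-m)[2]; r=(W-m)@v[1]; k=abs(r)<max(2*np.median(abs(r)),1e-4); W=W[k]
  ret = ret.dtype.type(ret / rcount)
Traceback (most recent call last):
  File "edges.py", line 14, in edge
    m=W.mean(0); v=np.linalg.svd(W-m)[2]; r=(W-m)@v[1]; k=abs(r)<max(2*np.median(abs(r)),1e-4); W=W[k]
                   ~~~~~~~~~~~~~^^^^^
numpy.linalg.LinAlgError: 1-dimensional array given. Array must be at least two-dimensional
```

View pics/w3.png

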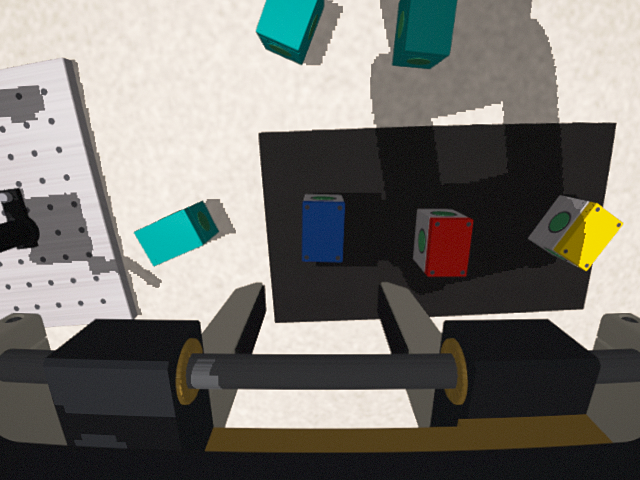

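The splitter (lid at cols 302–344, rows 201–262) is at about (0.520, 0.160) with a yaw close to 0. Red starts at col 414, so there is room for the fingers. I descend and grip.

Request:
play_rows(increments="0.06 -0.01 0 -0.01 0; 0.06 0 0 -0.02 0; 0.06 0 0 -0.025 0; 0.06 0 0 -0.025 0; 0.06 0 0 -0.02 0; 0.06 0 0 -0.016 0; 0.06 0 0 -0.012 0; 0.06 0 0 -0.0095 0")

```text
clock: 7.3
eef_pos: [0.5205, 0.1599, 0.0147]
tcp_rot: [0.0, -0.0, 1.0, 0.0]
ft_force: [0.1, 0.4, 0.1]
gripper_width: 0.646
grasp_force: 0.0
```

Request:
play_rows(increments="0.06 0 0 0 0; 0.05 0 0 0 0; 0.045 0 0 0 0; 0.04 0 0 0 0; 0.036 0 0 0 0; 0.034 0 0 0 0; 0.03 0 0 0 0; 0.02 0 0 0 0")

```text
clock: 8.3
eef_pos: [0.5204, 0.16, 0.0153]
tcp_rot: [0.0, -0.0, 1.0, 0.0]
ft_force: [-0.7, 2.7, 3.1]
gripper_width: 0.362
grasp_force: 29.9
```

Request:
play_rows(increments="0.02 0 0 0 0; 0.02 0 0 0 0; 0.02 0 0 0 0; 0.02 0 0 0 0; 0.02 0 0 0.002 0; 0.02 0 0 0.003 0; 0.02 0 0 0.005 0; 0.02 0 0 0 0")

```text
clock: 9.3
eef_pos: [0.5206, 0.1599, 0.0256]
tcp_rot: [0.0, -0.0, 1.0, 0.0]
ft_force: [-0.4, 0.5, -2.0]
gripper_width: 0.362
grasp_force: 29.9
```

The block is lifted; the wrist reads −2 N, which matches its weight. I carry it high to above the platform.

Request:
play_rows(increments="0.02 0 0 0.02 0; 0.02 0 0 0.035 0; 0.02 0 0 0.04 0; 0.02 0 0 0.04 0; 0.02 0 -0.01 0.03 0; 0.02 0 -0.025 0.015 0.02; 0.02 0 -0.035 0 0.02; 0.02 0 -0.04 0 0.02")

```text
clock: 10.3
eef_pos: [0.5202, 0.0491, 0.2068]
tcp_rot: [0.001, -0.031, 1.0, -0.0]
ft_force: [-0.2, 0.0, -2.4]
gripper_width: 0.366
grasp_force: 29.9
```

Request:
play_rows(increments="0.02 0 -0.04 0 0.02; 0.02 0 -0.04 0 0.02; 0.02 0 -0.035 0 0.011; 0.02 0 -0.03 0 0; 0.02 0 -0.02 0 0; 0.02 0 -0.013 0 0; 0.02 0 -0.006 0 0; 0.02 0 0 0 0")

```text
clock: 11.3
eef_pos: [0.5204, -0.1339, 0.2052]
tcp_rot: [-0.0, -0.056, 0.998, 0.0]
ft_force: [0.6, -0.3, -2.7]
gripper_width: 0.367
grasp_force: 29.9
```

Request:
play_rows(increments="0.02 0 0 -0.02 0; 0.02 0 0 -0.015 0; 0.02 0 0 -0.01 0; 0.02 0 0 -0.01 0; 0.02 0 0 -0.005 0; 0.02 0 0 0 0; 0.02 0 0 0 0; 0.02 0 0 0 0")

```text
clock: 12.3
eef_pos: [0.5205, -0.1341, 0.1455]
tcp_rot: [0.0, -0.056, 0.998, -0.0]
ft_force: [-0.9, 0.3, -2.4]
gripper_width: 0.366
grasp_force: 29.9
```

Run:
```python
from edges import *
from station import ctrl,viewer
o=ctrl.get_obs(); c=viewer.calibration("wrist"); im=viewer.grab_frame("wrist"); cv2.imwrite("pics/w4.png",im)
np.save("w4.npy",c,allow_pickle=True)
print(o["clock"],o["eef_pos"],o["tcp_rot"],o["ft_force"],o["torque"])
cv2.imwrite("pics/w4c.png",cv2.resize(im[130:360,220:440],None,fx=2.6,fy=2.6,interpolation=cv2.INTER_CUBIC))
```

```text
12.3 [ 0.52050499 -0.13414849  0.1455434 ] [ 2.67869301e-04 -5.55691902e-02  9.98454798e-01 -1.02046422e-04] [-0.90001162  0.34761964 -2.36954763] [ 0.02349164 -0.02552184 -0.02408467]
```

View pics/w4c.png

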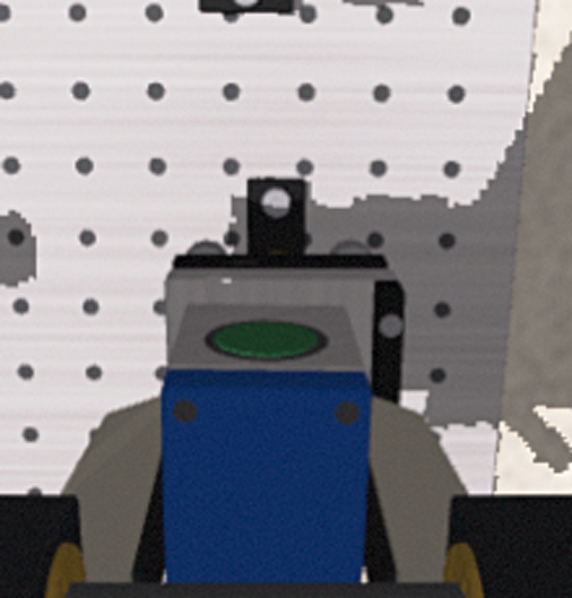

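The held block is centred over the platform. Its front edge (crop row 373) is parallel to the platform's front edge (row 268), and the long fence is at col ~388 to its right. I check the angles numerically.

Run:
```python
from edges import *
c=np.load("w4.npy",allow_pickle=True).item(); im=cv2.imread("pics/w4.png")
k=lambda x,y:(220+x/2.6-.3,130+y/2.6-.3)
E={}
for n,a,b,z,h in [("platfront",k(180,268),k(380,268),.117,2.5),("lidfront",k(170,373),k(362,373),.178,2),("blockbot",k(188,306),k(345,306),.131,2.5),("lidL",k(163,400),k(166,570),.179,2.5),("lidR",k(370,400),k(364,570),.179,2.5),
 ("longin",k(373,285),k(374,390),.117,2.5),("blkL",k(184,310),k(164,370),.131,2)]:
    E[n]=edge(im,c,a,b,z,half=h); print(n,E[n][0].round(4),"ang",ang(E[n][1]).round(2),E[n][2],E[n][3].round(5))
lx,ly=np.array([.9939,.1106]),np.array([-.1106,.9939])
for n in E: print(n,(E[n][0]-[.5519,-.106])@np.c_[lx,ly])
```

```text
platfront [ 0.4915 -0.1344] ang 6.42 40 3e-05
lidfront [ 0.4935 -0.1374] ang 5.64 39 4e-05
blockbot [ 0.4964 -0.1377] ang 5.41 20 5e-05
lidL [ 0.5155 -0.1525] ang 5.71 25 5e-05
lidR [ 0.5101 -0.1185] ang 5.89 22 4e-05
longin [ 0.5048 -0.1112] ang 6.39 33 8e-05
blkL [ 0.5052 -0.1555] ang -12.68 26 0.00011
platfront [-0.06319897 -0.02150284]
lidfront [-0.06147559 -0.02479603]
blockbot [-0.05862642 -0.02533129]
lidL [-0.04128531 -0.04224127]
lidR [-0.04291131 -0.00779434]
longin [-4.73786584e-02  8.66355922e-05]
blkL [-0.05189873 -0.04407113]
```

The block's yaw is about 0.7° short of the fences (5.7° against 6.4°), so I add 0.012 rad and lower carefully.

Request:
play_rows(increments="0.02 0 0 0 0.012; 0.02 0 0 -0.004 0; 0.02 0 0 -0.003 0; 0.02 0 0 -0.002 0; 0.02 0 0 -0.001 0; 0.02 0 0 -0.001 0; 0.02 0 0 -0.001 0; 0.02 0 0 0 0")

```text
clock: 13.35
eef_pos: [0.5203, -0.1341, 0.1331]
tcp_rot: [-0.0, -0.062, 0.998, 0.0]
ft_force: [-0.1, -0.4, -3.0]
gripper_width: 0.361
grasp_force: 29.9
```

Request:
play_rows(increments="0.02 0 0 -0.0005 0; 0.02 0 0 0 0; 0.02 0 0 -0.0005 0; 0.02 0 0 0 0; 0.02 0 0 -0.0005 0; 0.02 0 0 0 0; 0.02 0 0 0 0; 0.02 0 0 0 0")

```text
clock: 14.35
eef_pos: [0.5204, -0.1341, 0.1317]
tcp_rot: [0.0, -0.062, 0.998, -0.0]
ft_force: [-0.5, -1.1, -2.5]
gripper_width: 0.365
grasp_force: 29.9
```

Request:
play_rows(increments="0.02 0 0 -0.0003 0; 0.02 0 0 0 0; 0.02 0 0 0 0; 0.02 0 0 -0.0003 0; 0.02 0 0 0 0; 0.02 0 0 0 0; 0.02 0 0 0 0; 0.02 0 0 0 0")

```text
clock: 15.35
eef_pos: [0.5204, -0.1341, 0.131]
tcp_rot: [-0.0, -0.062, 0.998, -0.0]
ft_force: [1.4, 0.4, -2.8]
gripper_width: 0.364
grasp_force: 29.9
```

Request:
play_rows(increments="0.02 0 0 -0.0003 0; 0.02 0 0 0 0; 0.02 0 0 0 0; 0.02 0 0 0 0; 0.02 0 0 0 0; 0.02 0 0 0 0; 0.02 0 0 0 0; 0.02 0 0 0 0")

```text
clock: 16.35
eef_pos: [0.5204, -0.1341, 0.1308]
tcp_rot: [0.0, -0.062, 0.998, 0.0]
ft_force: [0.1, 0.2, -2.4]
gripper_width: 0.362
grasp_force: 29.9
```

Request:
play_rows(increments="0.02 0 0 -0.0003 0; 0.02 0 0 0 0; 0.02 0 0 0 0; 0.02 0 0 0 0; 0.02 0 0 0 0; 0.02 0 0 0 0; 0.02 0 0 0 0; 0.02 0 0 0 0")

```text
clock: 17.35
eef_pos: [0.5203, -0.1341, 0.1304]
tcp_rot: [-0.0, -0.062, 0.998, -0.0]
ft_force: [0.8, -0.4, -1.7]
gripper_width: 0.365
grasp_force: 29.9
```

Request:
play_rows(increments="0.02 0 0 -0.0003 0; 0.02 0 0 0 0; 0.02 0 0 0 0; 0.02 0 0 0 0; 0.02 0 0 0 0; 0.02 0 0 0 0; 0.02 0 0 0 0; 0.02 0 0 0 0")

```text
clock: 18.35
eef_pos: [0.5204, -0.1341, 0.1302]
tcp_rot: [0.0, -0.062, 0.998, -0.0]
ft_force: [0.3, 0.3, -2.4]
gripper_width: 0.365
grasp_force: 29.9
```

Request:
play_rows(increments="0.02 0 0 -0.0004 0; 0.02 0 0 0 0; 0.02 0 0 0 0; 0.02 0 0 0 0; 0.02 0 0 0 0; 0.02 0 0 0 0; 0.02 0 0 0 0; 0.02 0 0 0 0")

```text
clock: 19.35
eef_pos: [0.5203, -0.1341, 0.1297]
tcp_rot: [-0.0, -0.062, 0.998, -0.0]
ft_force: [0.5, 0.5, -2.4]
gripper_width: 0.364
grasp_force: 29.9
```

Request:
play_rows(increments="0.02 0 0 -0.0004 0; 0.02 0 0 0 0; 0.02 0 0 0 0; 0.02 0 0 0 0; 0.02 0 0 0 0; 0.02 0 0 0 0; 0.02 0 0 0 0; 0.02 0 0 0 0")

```text
clock: 20.35
eef_pos: [0.5204, -0.1341, 0.1294]
tcp_rot: [0.0, -0.062, 0.998, -0.0]
ft_force: [-0.5, 0.6, -2.2]
gripper_width: 0.366
grasp_force: 29.9
```

Request:
play_rows(increments="0.02 0 0 -0.0004 0; 0.02 0 0 0 0; 0.02 0 0 0 0; 0.02 0 0 0 0; 0.02 0 0 0 0; 0.02 0 0 0 0; 0.02 0 0 0 0; 0.02 0 0 0 0")

```text
clock: 21.35
eef_pos: [0.5204, -0.1341, 0.1292]
tcp_rot: [0.0, -0.062, 0.998, -0.0]
ft_force: [-2.2, 1.2, 5.8]
gripper_width: 0.363
grasp_force: 29.9
```

Run:
```python
from h import *
from station import ctrl,viewer
print(ctrl.get_obs()["ft_force"],ctrl.get_obs()["torque"])
cs=[];u=[]
for n in("scene","side"):
    im=viewer.grab_frame(n); cv2.imwrite(f"pics/{n}5.png",im); m,l,s,ce=lid(im); c=viewer.calibration(n)
    e=proj(c,[[.52,-.134,.177]])[0]; i=min(range(1,len(s)),key=lambda i:np.linalg.norm(ce[i]-e)); print(n,s[i],ce[i],e, im.shape)
print(ctrl.get_obs()["ft_force"])
```

```text
[-2.20898001  1.2411287   5.84729678] [ 0.24424519  0.59083584 -0.00965229]
scene [208 280  28  28 471] [219.30997877 293.10191083] [211.10316668 280.53469733] (480, 640, 3)
side [359 258  22  20 302] [370.60596026 267.45364238] [378.25730843 258.9705712 ] (480, 640, 3)
[-2.99273682  0.88014766  5.1442215 ]
```

Contact came at TCP z ≈ 0.1293 with about 8 N near the block's centre, so the block is on the platform. I ease off a little and slide along the platform, first towards the long fence and then towards the short one, stopping short of both.

Request:
play_rows(increments="0.02 0 0 0.0002 0; 0.02 0 0 0 0; 0.02 -0.0001 0.001 0 0; 0.02 -0.0001 0.001 0 0; 0.02 -0.0001 0.001 0 0; 0.02 -0.0001 0.001 0 0; 0.02 -0.0002 0.0015 0 0; 0.02 0 0 0 0")

```text
clock: 22.45
eef_pos: [0.5198, -0.1284, 0.1293]
tcp_rot: [0.0, -0.062, 0.998, 0.0]
ft_force: [-0.0, -2.0, 5.9]
gripper_width: 0.366
grasp_force: 29.9
```

Request:
play_rows(increments="0.02 0.001 0.0001 0 0; 0.02 0.001 0.0001 0 0; 0.02 0.001 0.0001 0 0; 0.02 0.001 0.0001 0 0; 0.02 0.001 0.0001 0 0; 0.02 0.001 0.0001 0 0; 0.02 0.001 0.0001 0 0; 0.02 0 0.0001 0 0")

```text
clock: 23.45
eef_pos: [0.5265, -0.1276, 0.1292]
tcp_rot: [-0.0, -0.062, 0.998, 0.0]
ft_force: [-4.6, -1.4, 7.3]
gripper_width: 0.366
grasp_force: 29.9
```

Request:
play_rows(increments="0.02 0 0.0005 0 0; 0.02 0 0 0 0; 0.02 0 0.0005 0 0; 0.02 0 0 0 0; 0.02 0 0 0 0; 0.02 0 0 0 0; 0.02 0 0 0 0; 0.02 0 0 0 0")

```text
clock: 24.45
eef_pos: [0.5267, -0.1269, 0.1293]
tcp_rot: [-0.0, -0.062, 0.998, -0.0]
ft_force: [-1.1, -3.0, 4.8]
gripper_width: 0.362
grasp_force: 29.9
```

Request:
play_rows(increments="0.02 0 0 0.0002 0; 0.02 0 0.0002 0 0; 0.02 0 0 0 0; 0.02 0 0.0002 0 0; 0.02 0 0 0 0; 0.02 0 0 0 0; 0.02 0 0 0 0; 0.02 0 0 0 0")

```text
clock: 25.45
eef_pos: [0.5267, -0.1263, 0.1292]
tcp_rot: [-0.0, -0.062, 0.998, 0.0]
ft_force: [0.2, -1.8, 2.3]
gripper_width: 0.365
grasp_force: 29.9
```

Request:
play_rows(increments="0.02 0 0.0002 0 0; 0.02 0 0 0 0; 0.02 0 0 0 0; 0.02 0 0 0 0; 0.02 0 0 0 0; 0.02 0 0 0 0; 0.02 0 0 0 0; 0.02 0 0 0 0")

```text
clock: 26.45
eef_pos: [0.5267, -0.1262, 0.1292]
tcp_rot: [-0.0, -0.062, 0.998, 0.0]
ft_force: [0.1, -0.6, 0.9]
gripper_width: 0.366
grasp_force: 29.9
```

Request:
play_rows(increments="0.02 0 0.0002 0 0; 0.02 0 0 0 0; 0.02 0 0 0 0; 0.02 0 0 0 0; 0.02 0 0 0 0; 0.02 0 0 0 0; 0.02 0 0 0 0; 0.02 0 0 0 0")

```text
clock: 27.45
eef_pos: [0.5267, -0.126, 0.1293]
tcp_rot: [-0.0, -0.062, 0.998, 0.0]
ft_force: [0.1, 0.6, -1.4]
gripper_width: 0.362
grasp_force: 29.9
```

Request:
play_rows(increments="0.02 0 0.0003 -0.0001 0; 0.02 0 0 0 0; 0.02 0 0 0 0; 0.02 0 0 0 0; 0.02 0 0 0 0; 0.02 0 0 0 0; 0.02 0 0 0 0; 0.02 0 0 0 0")

```text
clock: 28.45
eef_pos: [0.5268, -0.1257, 0.1292]
tcp_rot: [0.0, -0.062, 0.998, -0.0]
ft_force: [-0.9, -0.6, -0.9]
gripper_width: 0.365
grasp_force: 29.9
```

Request:
play_rows(increments="0.02 0 0.0003 0 0; 0.02 0 0 0 0; 0.02 0 0 0 0; 0.02 0 0 0 0; 0.02 0 0 0 0; 0.02 0 0 0 0; 0.02 0 0 0 0; 0.02 0 0 0 0")

```text
clock: 29.45
eef_pos: [0.5268, -0.1255, 0.1293]
tcp_rot: [0.0, -0.062, 0.998, -0.0]
ft_force: [0.8, -3.4, 0.7]
gripper_width: 0.365
grasp_force: 29.9
```

Request:
play_rows(increments="0.02 0 0.0002 0 0; 0.02 0 0 0 0; 0.02 0 0 0 0; 0.02 0 0 0 0; 0.02 0 0 0 0; 0.02 0 0 0 0; 0.02 0 0 0 0; 0.02 0 0 0 0")

```text
clock: 30.45
eef_pos: [0.5268, -0.1254, 0.1293]
tcp_rot: [0.0, -0.062, 0.998, -0.0]
ft_force: [1.7, -4.9, 0.2]
gripper_width: 0.365
grasp_force: 29.9
```

Run:
```python
from station import ctrl
o=ctrl.get_obs(); print(o["ft_force"],o["torque"],o["eef_pos"],o["tcp_rot"])
```

```text
[ 1.74046089 -4.88351838  0.19096213] [-1.02674733 -0.15680848  0.03876254] [ 0.52679286 -0.12544944  0.1292896 ] [ 4.93796479e-05 -6.15139007e-02  9.98106191e-01 -2.63461244e-04]
```

Request:
play_rows(increments="0.02 0.0005 0 0 0; 0.02 0 0 0 0; 0.02 0.0005 0 0 0; 0.02 0 0 0 0; 0.02 0.0005 0 0 0; 0.02 0 0 0 0; 0.02 0 0 0 0; 0.02 0 0 0 0")

```text
clock: 31.45
eef_pos: [0.528, -0.1253, 0.1293]
tcp_rot: [-0.0, -0.062, 0.998, -0.0]
ft_force: [-2.4, -4.6, 2.2]
gripper_width: 0.363
grasp_force: 29.9
```

Run:
```python
from station import ctrl
o=ctrl.get_obs(); print(o["ft_force"],o["torque"],o["eef_pos"],o["tcp_rot"])
```

```text
[-2.43665395 -4.56960892  2.17127685] [-0.77057421  0.47084568  0.07425392] [ 0.5280064  -0.12531813  0.12930233] [-3.09410651e-04 -6.15334229e-02  9.98104969e-01 -1.10899161e-04]
```

Request:
play_rows(increments="0.02 0.0003 0.0001 0 0.002; 0.02 0 0 0 0; 0.02 0.0003 0 0 0; 0.02 0 0 0 0; 0.02 0 0 0 0; 0.02 0 0 0 0; 0.02 0 0 0 0; 0.02 0 0 0 0")

```text
clock: 32.45
eef_pos: [0.5286, -0.1253, 0.1293]
tcp_rot: [-0.0, -0.062, 0.998, -0.0]
ft_force: [-3.4, -4.6, 1.6]
gripper_width: 0.358
grasp_force: 29.9
```

Request:
play_rows(increments="0.02 0.0003 0.0001 0 0; 0.02 0 0 0 0; 0.02 0 0 0 0; 0.02 0 0 0 0; 0.02 0 0 0 0; 0.02 0 0 0 0; 0.02 0 0 0 0; 0.02 0 0 0 0")

```text
clock: 33.45
eef_pos: [0.5287, -0.1252, 0.1293]
tcp_rot: [-0.001, -0.062, 0.998, -0.0]
ft_force: [-5.3, -5.2, 2.1]
gripper_width: 0.364
grasp_force: 29.9
```

Run:
```python
from station import ctrl
o=ctrl.get_obs(); print(o["ft_force"],o["torque"],o["eef_pos"],o["tcp_rot"])
```

```text
[-5.32469779 -5.20880761  2.12944301] [-0.91598163  0.88370629 -0.02177529] [ 0.52870261 -0.12524633  0.12930478] [-5.61137276e-04 -6.24465995e-02  9.98048134e-01 -1.71471582e-04]
```

Request:
play_rows(increments="0.02 0.0003 0 0 0; 0.02 0 0 0 0; 0.02 0 0 0 0; 0.02 0 0 0 0; 0.02 0 0 0 0; 0.02 0 0 0 0; 0.02 0 0 0 0; 0.02 0 0 0 0")

```text
clock: 34.45
eef_pos: [0.5287, -0.1252, 0.1293]
tcp_rot: [-0.001, -0.062, 0.998, -0.0]
ft_force: [-7.3, -5.5, 4.2]
gripper_width: 0.362
grasp_force: 29.9
```

Run:
```python
from station import ctrl
o=ctrl.get_obs(); print(o["ft_force"],o["torque"],o["eef_pos"],o["tcp_rot"])
```

```text
[-7.2521998  -5.48643363  4.19060322] [-0.87534926  1.34090489 -0.02439639] [ 0.52872647 -0.125227    0.12930814] [-9.09645855e-04 -6.24491400e-02  9.98047725e-01 -1.28278489e-04]
```

The push along x could be stiction or the fence. I relieve the y and z pressure to find out which.

Request:
play_rows(increments="0.02 0 -0.0003 0.0002 0; 0.02 0 0 0 0; 0.02 0 0 0 0; 0.02 0 0 0 0; 0.02 0.0002 0 0 0; 0.02 0 0 0 0; 0.02 0 0 0 0; 0.02 0 0 0 0")

```text
clock: 35.45
eef_pos: [0.5288, -0.1252, 0.1293]
tcp_rot: [-0.001, -0.063, 0.998, 0.0]
ft_force: [-8.7, -2.0, 4.3]
gripper_width: 0.365
grasp_force: 29.9
```

Run:
```python
from station import ctrl
o=ctrl.get_obs(); print(o["ft_force"],o["torque"],o["eef_pos"],o["tcp_rot"])
```

```text
[-8.72137826 -2.01202335  4.33314671] [-0.51114833  1.5729008  -0.01642492] [ 0.52876077 -0.12523096  0.12934998] [-1.16522159e-03 -6.25073018e-02  9.98043808e-01  1.92815629e-04]
```

The force along x exceeds what friction alone could carry, so that is the short fence. I ease x and z, re-press y, then restore x.

Request:
play_rows(increments="0.02 -0.0005 0 0.0002 0; 0.02 0 0 0 0; 0.02 0 0 0 0; 0.02 0 0.0003 0 0; 0.02 0 0 0 0; 0.02 0 0.0003 0 0; 0.02 0 0 0 0; 0.02 0 0 0 0")

```text
clock: 36.45
eef_pos: [0.5287, -0.1252, 0.1294]
tcp_rot: [-0.001, -0.062, 0.998, -0.0]
ft_force: [-4.2, -7.9, -1.5]
gripper_width: 0.366
grasp_force: 29.9
```

Run:
```python
from station import ctrl
o=ctrl.get_obs(); print(o["ft_force"],o["torque"],o["eef_pos"],o["tcp_rot"])
```

```text
[-4.17381223 -7.85344161 -1.49567789] [-1.40597128  0.82306498 -0.03067512] [ 0.52873535 -0.12520502  0.12935875] [-6.35343844e-04 -6.24331184e-02  9.98048851e-01 -4.40262798e-04]
```

Request:
play_rows(increments="0.02 0 -0.0001 -0.0002 0; 0.02 0 0 0 0; 0.02 0 0 0 0; 0.02 0.0002 0 0 0; 0.02 0 0 0 0; 0.02 0 0 0 0; 0.02 0 0 0 0; 0.02 0 0 0 0")

```text
clock: 37.45
eef_pos: [0.5287, -0.1252, 0.1293]
tcp_rot: [-0.001, -0.062, 0.998, -0.0]
ft_force: [-7.4, -6.7, 1.1]
gripper_width: 0.366
grasp_force: 29.9
```

Run:
```python
from edges import *
from station import ctrl,viewer
o=ctrl.get_obs(); print(o["ft_force"],o["torque"],o["eef_pos"],o["tcp_rot"])
c=viewer.calibration("wrist"); im=viewer.grab_frame("wrist"); cv2.imwrite("pics/w6.png",im); np.save("w6.npy",c,allow_pickle=True)
s=viewer.grab_frame("side"); sc=viewer.grab_frame("scene"); cv2.imwrite("pics/side6.png",s); cv2.imwrite("pics/scene6.png",sc)
a=cv2.resize(im[130:330,220:440],(440,400),interpolation=cv2.INTER_CUBIC)
b=cv2.resize(s[235:335,320:410],(360,400),interpolation=cv2.INTER_CUBIC)
cv2.imwrite("pics/m6.png",np.hstack([a,b]))
```

```text
[-7.43769669 -6.73571005  1.07729577] [-1.28108684  1.39915386 -0.04970137] [ 0.52874453 -0.12521772  0.12934271] [-8.23570823e-04 -6.24158816e-02  9.98049837e-01 -3.20154815e-04]
```

View pics/m6.png

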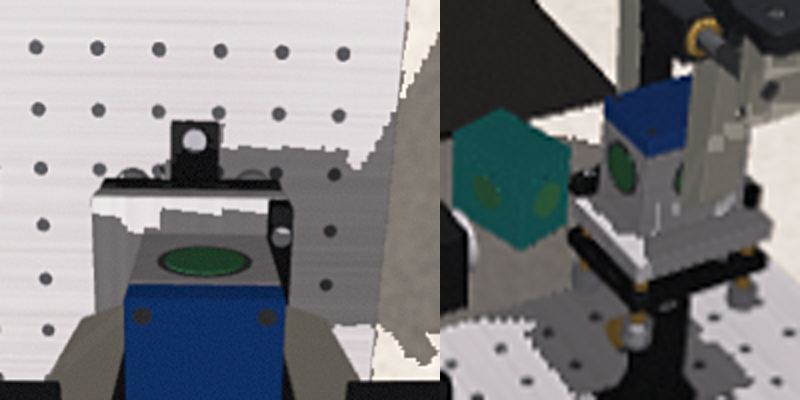

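The left half shows the block's right side up against the long fence, with a strip of platform in front of it. The right half shows it standing on the platform with the lid up. I check the numbers.

Run:
```python
from edges import *
c=np.load("w6.npy",allow_pickle=True).item(); im=cv2.imread("pics/w6.png")
k=lambda x,y:(220+x/2-.25,130+y/2-.25)
E={}
for n,a,b,z,h in [("platfront",k(100,195),k(260,197),.117,2.),("blockbot",k(145,235),k(265,235),.117,2),("longin",k(269,203),k(271,230),.117,1.5),("lidfront",k(130,285),k(280,285),.162,2),("lidL",k(126,300),k(124,375),.165,2),("lidR",k(286,300),k(284,375),.165,2)]:
    E[n]=edge(im,c,a,b,z,half=h); print(n,E[n][0].round(4),"ang",ang(E[n][1]).round(2),E[n][2],E[n][3].round(5))
lx,ly=np.array([np.cos(.1117),np.sin(.1117)]),np.array([-np.sin(.1117),np.cos(.1117)])
for n in E: print(n,((E[n][0]-[.5519,-.106])@np.c_[lx,ly]*1000).round(2))
```

```text
platfront [ 0.4943 -0.1358] ang 6.49 38 4e-05
blockbot [ 0.504  -0.1297] ang 6.7 31 4e-05
longin [ 0.4967 -0.1119] ang 11.18 38 2e-05
lidfront [ 0.5018 -0.129 ] ang 6.14 35 5e-05
lidL [ 0.5125 -0.1447] ang 5.17 29 2e-05
lidR [ 0.5083 -0.1111] ang 6.61 27 5e-05
platfront [-60.6  -23.17]
blockbot [-50.27 -18.19]
longin [-55.51   0.27]
lidfront [-52.39 -17.22]
lidL [-43.46 -34.06]
lidR [-43.87  -0.21]
```

Measured against the corner, the block's back edge is at x ≈ −50.3, its side at y ≈ −0.2 and its yaw matches within measurement scatter. I hold for one second to check it is steady.

Request:
play_rows(increments="0.02 0 0 0 0; 0.02 0 0 0 0; 0.02 0 0 0 0; 0.02 0 0 0 0; 0.02 0 0 0 0; 0.02 0 0 0 0; 0.02 0 0 0 0; 0.02 0 0 0 0")

```text
clock: 38.6
eef_pos: [0.5288, -0.1252, 0.1294]
tcp_rot: [-0.001, -0.062, 0.998, -0.0]
ft_force: [-6.2, -7.4, 1.2]
gripper_width: 0.368
grasp_force: 29.9
```

```bash
python3 -c "
from station import ctrl
print(ctrl.sign_off())"
```

```text
the job is handed in; nothing more can be done
None
```

The beam splitter stands lid up on the platform, in the corner and within about 0.3 mm of both fences by camera measurement, still held and pressed at about 6–7 N on each; I handed the job in at 38.6 s.

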